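# Clip the blue screwdriver into the tool rack

## Robot

A 6-joint arm with a two-finger parallel gripper is mounted at the origin on a cart in front of the work surface, level with it; the furniture and walls round the work are solid. World frame = base frame: x ahead of the robot, y to its left, z up, the work surface at z = 0. Lengths are in m, angles in rad, forces in N, time in s.
With the tool pointing down it reaches from about 0.425 to 0.95 m from the base axis. Payload 3.5 kg.
Tool frame: the origin (TCP) lies on the centre line of the jaws, within the pads' length; the fingertips stand 11 mm ahead of it and the grasp point (between the pads) lies 8 mm behind it; z points along the fingers, y is the line along which they close (so a half turn about z gives the same grasp; the last joint's range is limited). The gripper opens to 85 mm and grips with 20 to 120 N. Pads are 22 mm wide; open, the fingers measure 114 mm over their backs; the gripper's body (76 mm by 85 mm) begins 54 mm behind the grasp point. The pads swing forward as they close: fully open they stand 13 mm farther back than shut.
Start: joints at [-1.489, 0.286, 1.577, -0, 1.279, -0.15], TCP at [0.155, -0.657, 0.242] pointing down, gripper open.
Joint ranges: [-2.77, 2.77], [-0.9, 2.22], [0.21, 2.48], [-1.53, 4.67], [0.24, 2.81], [-2.84, 2.84]. Speed limits (rad/s): [2.79, 2.79, 3.14, 3.14, 3.14, 3.14].

## Interface

Orientations are given as a unit quaternion [x, y, z, w].
In Python, from plant import ctrl gives the robot as it stands.
- The arm moves only by the tool step_arm, never from a script. Its argument "motion" is a list of rows, each an object with "offset": the shift along the tool's x, y, z in m, a list of three; "twist": the turn about the tool's z in degrees. A call has 1 to 12 rows; each row is the pose to reach, as a shift and turn from the pose commanded when the call began, along the tool's axes at that moment; what a row does not reach only later rows make up. A row lasts 1/10 s, in which the tool goes at most 50 mm and 8.59 degrees, less where a joint would pass 70% of its speed; a pose out of reach is approached as far as the arm can. A call with a gripper value outside its range is refused whole. "gripper" is the finger opening in m, from 0 to 0.0854, set as the call begins (left out, the last holds). The fingers move at their own pace and stop on an object; "grip_force" is the grip in N (left out, the last holds). Time passes only in rows, so rows that repeat a pose let the fingers close. It gives the time, the measured TCP pose, the force, the opening and the grip force at its end, in the units of the state.
- ctrl.get_state(): the state, without advancing time (a new reading comes with each control period).
- ctrl.read_camera(name): name is "side" or "top" or "wrist"; returns the picture (384x512x3 uint8, blue, green, red); there is no depth.
- ctrl.calibration(name): a dict with "fx", "fy", "cx", "cy" (pixels), "cam_to_world" (4x4, takes a point from camera to world coordinates). Camera axes: x right, y up, looking along -z (the intrinsics and any distortion apply to the point x, -y, -z); pixel columns grow to the right and rows downward; lengths in m; the calibration is good to about 2 mm. The wrist camera is an equidistant fisheye: a pixel r from the principal point sees the ray r / f radians off the axis. A picture is of the moment at which its call begins: read the wrist's pose just before it. calibration takes no time and is no camera call; for the wrist camera it gives the pose at the moment of the call.
- ctrl.sign_off(): hands the job in; it is judged then, once.
The state is a dict: "time": time; "qpos": joint angles; "dq": joint speeds; "joint_efforts": joint torques, N m; "eef_pos": TCP position; "tcp_rot": TCP orientation; "contact_force": force on the tool from outside, world axes, zero at the start; "wrist_torque": the same for the moment, N m; "opening": opening from 0.0 (shut) to 1.0 (fully open); "finger_force": force on a finger pad.
Only numpy, scipy, OpenCV 4.12 (cv2) and the standard library are available. Lean on these libraries where they do the work, as an engineer would, in place of code of your own. Each camera call takes 0.05 s, during which the arm holds its last target. There are 200 camera calls.

## Task

Put the blue-handled screwdriver away: snap its handle sideways into the one free pair of spring clips on the tool rack, so that it lies lengthwise in both clips like the tools beside it, pressed fully home. Leave the loose red-handled chisel where it lies.

Things in the scene. Friction and masses are not known exactly. Their poses are not given: they have to be found in the camera images.
- driver_handle (a point): Centre of the blue handle of the loose screwdriver (230 mm long, 0.09 kg). Handle 104 mm long, round, 27 mm thick, tapering to 22 mm at the blade end. The point is on its axis, half-way along, about 13.5 mm above the bench as it lies there. y runs along the tool toward the butt of the handle (blade end 167 mm away toward -y, drooping about 4 degrees); z is up.
- clip_seat (a point): Where the handle's centre lies when home in the free pair of clips: half-way between the two clips, 60 mm above the bench. x runs lengthwise along a seated tool (either end may point either way), y along the row, z up. Clips stand at x = -38 and +38 mm, each 12 mm wide along x; between them is open space for the fingers down to the board, 42 mm below this point.
- free_clips: The free pair of bright, slippery steel spring clips on black feet; origin 42 mm below clip_seat, same axes. Each mouth looks up: 37 mm wide between the lips, 24 mm above the seat point, narrowing to 17 mm between beads 7.5 mm above it. The handle pushed straight down spreads the leaves and snaps in with 5 to 10 N in all, then stands on the feet.
- clip_rack: Plywood board 150 x 290 x 18 mm fixed on the bench; origin under its centre, x and y as for the seat. It carries three clip places in a row along y, 100 mm apart; two hold a yellow screwdriver and a brown-handled chisel, both fixed; the third, any of the three, is free.
- chisel_handle (a point): Centre of the red handle of a loose chisel (315 mm long, handle 134 mm long, 28 mm wide, 34 mm high) lying on the bench about 0.2 m from the screwdriver, to its left or right. y runs along it toward the butt. Leave it alone.
Mind the look-alikes: they are no part of the job. Of the things that look like the part that bears driver_handle, the larger one is meant.

How it is judged:
At the end, for the whole second after the job is handed in: The screwdriver's handle is snapped under the beads of both clips of the free pair: its centre is within 16 mm of the seat's point seen from above, less than 6 mm above it and less than 8 mm below it, its axis within 10 degrees of the seat's lengthwise axis, and it is at rest (z of driver_handle in the frame of clip_seat between -0.008 and 0.006 m and horizontal distance between driver_handle and clip_seat below 0.016 m and angle between the y axis of driver_handle and the x axis of clip_seat, either way round below 0.18 rad and linear speed of blue_driver below 0.03 m/s); the robot touches nothing.
It fails at once if the loose red-handled chisel is moved by more than 40 mm (distance of chisel_handle from where it was at the start of the episode above 0.04 m).
It also fails if it takes over 40 s, if anything falls off the work surface, if the arm or the gripper's body presses on something with over 40 N, if the wrist force passes 120 N, or if a joint passes its speed limit or range.

## Working session

There is one attempt and no reset: what is moved stays moved. The work goes in short steps, Python scripts to look and compute and a tool call to move; the robot and the scene stay as the last step left them, time stands still between calls to the robot, and variables do not carry over. Pictures are saved under pics/ and viewed, at most 10 in all, crops included, and the job is handed in when it is done.

Besides the shell and the picture viewer there is one more tool, called as name(argument=value, ...) on one line, values as JSON. step_arm: Moves the arm, as the interface text tells. Its arguments: {"type":"object","properties":{"motion":{"type":"array"},"gripper":{"type":"number"},"grip_force":{"type":"number"}},"required":["motion"]}

```bash
mkdir -p pics; ls; cat > h.py <<'E'
import numpy as np, cv2
from plant import ctrl
from scipy.spatial.transform import Rotation as R
def ray(c,u,v,fish=False):
    M=np.array(c['cam_to_world']); x=(u-c['cx'])/c['fx']; y=(v-c['cy'])/c['fy']
    if fish:
        r=np.hypot(x,y); s=np.sin(r)/r if r>1e-9 else 1; d=np.array([x*s,-y*s,-np.cos(r)])
    else: d=np.array([x,-y,-1.])
    return M[:3,3], M[:3,:3]@d
def onz(c,u,v,z,fish=False):
    o,d=ray(c,u,v,fish); return o+d*(z-o[2])/d[2]
E
python3 - <<'E'
from h import *
for n in ("top","side"):
    cv2.imwrite(f"pics/{n}0.png",ctrl.read_camera(n)); c=ctrl.calibration(n); print(n,{k:(np.round(v,3).tolist()) for k,v in c.items()})
s=ctrl.get_state(); print(s)
E
```

```text
pics
top {'fx': 413.74, 'fy': 413.74, 'cx': 257.953, 'cy': 198.365, 'cam_to_world': [[-0.005, 0.984, -0.178, 0.306], [-1.0, -0.005, 0.001, 0.012], [0.0, 0.178, 0.984, 1.06], [0.0, 0.0, 0.0, 1.0]]}
side {'fx': 497.177, 'fy': 497.177, 'cx': 258.485, 'cy': 189.966, 'cam_to_world': [[0.996, 0.035, -0.078, 0.386], [-0.083, 0.607, -0.79, -1.161], [0.02, 0.794, 0.608, 0.937], [0.0, 0.0, 0.0, 1.0]]}
{'time': 0.1, 'qpos': array([-1.48901894e+00,  2.87111872e-01,  1.57804257e+00, -1.87464247e-05,
        1.27861955e+00, -1.50003866e-01]), 'dq': array([-0.00039492, -0.00226692, -0.0037523 , -0.00110283,  0.00015108,
        0.00081851]), 'joint_efforts': array([ 7.81009039e-04, -4.07296264e+01, -2.93699419e+01, -1.40991592e-04,
        3.41651612e-03,  3.36972221e-06]), 'eef_pos': array([ 0.15502938, -0.65635957,  0.2410558 ]), 'tcp_rot': array([ 9.93291290e-01,  1.15634008e-01,  2.82312714e-05, -1.09034139e-03]), 'contact_force': array([-0.79509111,  0.38295399,  0.26662022]), 'wrist_torque': array([-0.01523061,  0.01367864,  0.03357244]), 'finger_force': 0.0, 'opening': 0.9986912979507968}
```

```bash
python3 -c "
import cv2,numpy as np
a=cv2.imread('pics/top0.png');b=cv2.imread('pics/side0.png')
cv2.imwrite('pics/both.png',cv2.resize(np.vstack([a,b]),None,fx=.78,fy=.78))"
```

```text
(no output)
```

View pics/top0.png

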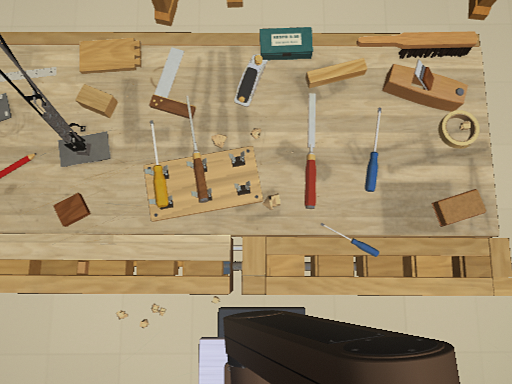

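View pics/side0.png

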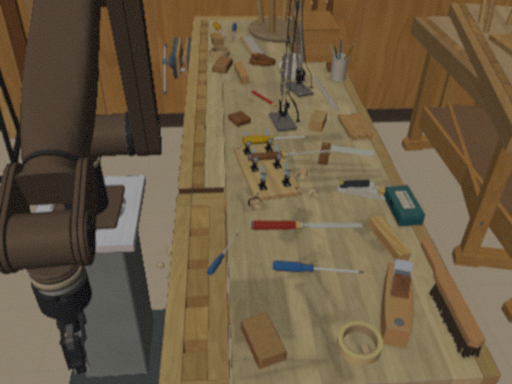

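The side view and the top view show two blue screwdrivers. The larger is at top (373,170) and side (293,267), on the bench right of the red chisel. The smaller is at top (365,247) and side (217,263), by the vise. The larger fits the description (230 mm long, about 0.2 m from the chisel). The free clips are at top (238,158) and (243,188). I'll confirm both in one enlarged crop.

```bash
python3 - <<'E'
from h import *
t=cv2.imread('pics/top0.png');s=cv2.imread('pics/side0.png')
f=lambda im,x,y,w,h:cv2.resize(im[y:y+h,x:x+w],(400,300),interpolation=cv2.INTER_CUBIC)
cv2.imwrite('pics/crop1.png',np.vstack([np.hstack([f(t,310,100,213,160)[:, :400],f(t,140,135,133,100)]),np.hstack([f(s,200,220,173,130),f(s,225,120,100,75)])]))
ct,cs=ctrl.calibration('top'),ctrl.calibration('side')
for n,im,c in(('top',t,ct),('side',s,cs)):
    hsv=cv2.cvtColor(im,cv2.COLOR_BGR2HSV)
    for col,lo,hi in(('blue',(100,120,50),(125,255,255)),('red',(0,170,60),(6,255,255)),('black',(0,0,0),(180,255,40))):
        m=cv2.inRange(hsv,lo,hi)
        if col=='black':
            z=np.zeros_like(m)
            x,y,w,h=(140,140,130,85) if n=='top' else (230,130,80,75)
            z[y:y+h,x:x+w]=m[y:y+h,x:x+w]; m=z
        k,_,st,ce=cv2.connectedComponentsWithStats(m)
        for i in range(1,k):
            if st[i,4]>(25 if col!='black' else 12):
                ys,xs=np.where(_==i); p=np.c_[xs,ys].astype(np.float32)
                (cx,cy),(w,h),a=cv2.minAreaRect(p)
                print(n,col,st[i,4],np.round([cx,cy,w,h,a],1),np.round(onz(c,cx,cy,.0135 if col!='black' else .03),3))
E
```

```text
top blue 273 [371.9 171.    8.8  38.5   4.8] [ 0.565 -0.285  0.014]
top blue 159 [364.9 247.1  28.7   6.2  29.1] [ 0.369 -0.257  0.014]
top red 189 [ 13.4 166.2   5.7  34.1  59. ] [0.583 0.648 0.013]
top red 410 [310.1 182.    9.3  44.2   2. ] [ 0.537 -0.124  0.014]
side blue 83 [215.3 263.9   4.4  22.2  36.9] [ 0.368 -0.263  0.013]
side blue 269 [292.9 266.4  38.4   7.6   4.1] [ 0.565 -0.284  0.013]
side red 271 [274.  224.5   7.   40.   90. ] [ 0.534 -0.121  0.013]
side black 18 [267.7 147.1   5.9   3.7  78.7] [0.553 0.256 0.03 ]
side black 16 [246.3 150.6   4.9   3.6  63.4] [0.479 0.238 0.03 ]
side black 20 [276.5 163.5   4.    5.8  26.6] [0.572 0.156 0.03 ]
side black 18 [253.6 166.5   4.6   3.9  76. ] [0.497 0.144 0.03 ]
side black 21 [285.5 181.    6.    3.   90. ] [0.589 0.06  0.03 ]
side black 23 [261.9 185.1   5.8   4.3  68.2] [0.515 0.043 0.03 ]
```

View pics/crop1.png

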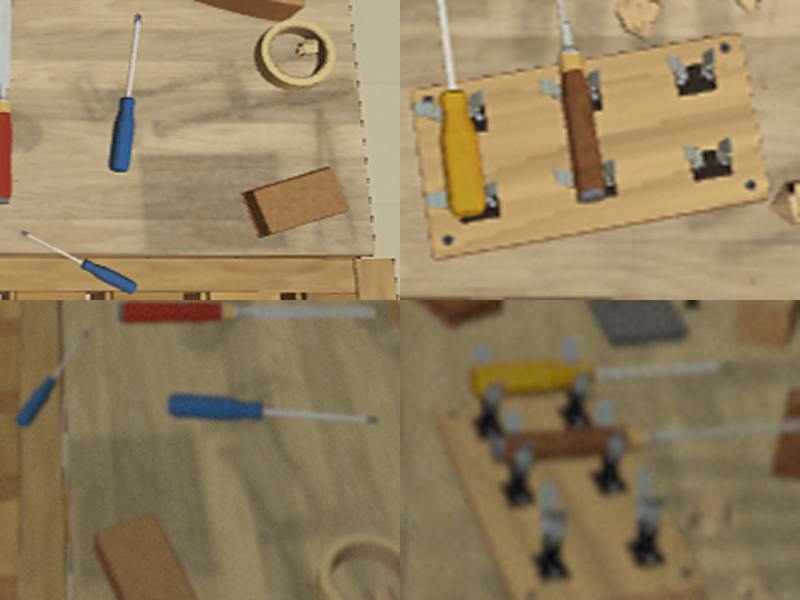

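The crop confirms the larger blue screwdriver, with the blade pointing away from the robot, and an empty pair of clips at the rack's right end. I'll move above the screwdriver for a wrist view.

step_arm(motion=[{"offset": [0.04,-0.022,0.003],"twist": 2},{"offset": [0.08,-0.045,0.007],"twist": 4},{"offset": [0.121,-0.067,0.01],"twist": 6},{"offset": [0.161,-0.089,0.014],"twist": 8},{"offset": [0.202,-0.111,0.017],"twist": 10},{"offset": [0.242,-0.134,0.02],"twist": 12},{"offset": [0.282,-0.156,0.024],"twist": 13},{"offset": [0.323,-0.178,0.027],"twist": 15},{"offset": [0.363,-0.2,0.03],"twist": 16},{"offset": [0.403,-0.222,0.034],"twist": 18},{"offset": [0.444,-0.245,0.037],"twist": 19},{"offset": [0.484,-0.267,0.041],"twist": 19}])

```text
time: 1.3
eef_pos: [0.5659, -0.2841, 0.2008]
tcp_rot: [0.999, -0.05, -0.0, -0.0]
contact_force: [0.0, -1.3, -0.1]
opening: 0.999
finger_force: 0.0
```

```bash
cat >> h.py <<'E'
def tool(): 
    s=ctrl.get_state(); return np.array(s['eef_pos']),R.from_quat(s['tcp_rot']).as_matrix(),s
def line(mask):
    p=cv2.findNonZero(mask); (c,wh,a)=cv2.minAreaRect(p); b=cv2.boxPoints((c,wh,a))
    if np.linalg.norm(b[0]-b[1])>np.linalg.norm(b[1]-b[2]): b=np.roll(b,1,0)
    return (b[0]+b[1])/2,(b[2]+b[3])/2,wh
E
python3 - <<'E'
from h import *
p,M,s=tool(); c=ctrl.calibration('wrist'); im=ctrl.read_camera('wrist'); cv2.imwrite('pics/w1.png',im)
print(p,np.degrees(np.arctan2(M[1,0],M[0,0])),s['time'],M[:,2])
print({k:np.round(v,3).tolist() for k,v in c.items()})
m=cv2.inRange(cv2.cvtColor(im,cv2.COLOR_BGR2HSV),(100,120,50),(125,255,255))
k,l,st,_=cv2.connectedComponentsWithStats(m)
for i in range(1,k):
    if st[i,4]>100:
        a,b,wh=line((l==i).astype(np.uint8)); A,B=onz(c,*a,.0135,True),onz(c,*b,.0135,True)
        d=B-A; print(st[i],a,b,wh,A,B,(A+B)/2,np.linalg.norm(d),np.degrees(np.arctan2(d[1],d[0])))
E
```

```text
[ 0.56585938 -0.2841138   0.20081117] -5.725441673141889 1.3 [-4.32076868e-04  3.41759371e-04 -9.99999848e-01]
{'fx': 297.319, 'fy': 297.319, 'cx': 253.793, 'cy': 191.439, 'cam_to_world': [[-0.101, 0.956, 0.275, 0.636], [-0.995, -0.097, -0.028, -0.292], [0.0, -0.277, 0.961, 0.332], [0.0, 0.0, 0.0, 1.0]]}
[ 243  125   24   95 1627] [254.0339  219.03508] [255.65677 124.90788] (22.16912269592285, 94.14119720458984) [ 0.51150491 -0.27979711  0.0135    ] [ 0.61742385 -0.29221663  0.0135    ] [ 0.56446438 -0.28600687  0.0135    ] 0.10664457801469346 -6.687677196868405
[223 302  51  21 464] [223.12457 305.60144] [272.37723 320.99292] (51.6015739440918, 11.57306957244873) [ 0.39094092 -0.22625376  0.0135    ] [ 0.35702383 -0.28963439  0.0135    ] [ 0.37398237 -0.25794407  0.0135    ] 0.07188514931488978 -118.15272582831325
```

View pics/w1.png

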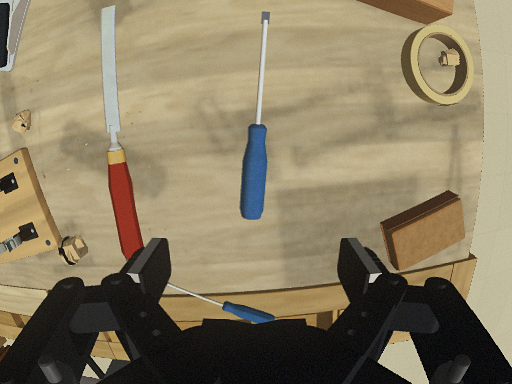

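The wrist view shows the handle from (254,219) at the butt to (256,125). Its centre is (0.5645, -0.286) with yaw -6.7°, which agrees with the other views. I'll descend and grip.

step_arm(motion=[{"offset": [-0.001,0.002,0.045],"twist": 1},{"offset": [-0.001,0.002,0.09],"twist": 1},{"offset": [-0.001,0.002,0.13],"twist": 1},{"offset": [-0.001,0.002,0.16],"twist": 1},{"offset": [-0.001,0.002,0.178],"twist": 1},{"offset": [-0.001,0.002,0.185],"twist": 1},{"offset": [-0.001,0.002,0.185],"twist": 1}], gripper=0.065)

```text
time: 2.05
eef_pos: [0.5635, -0.2877, 0.0159]
tcp_rot: [0.998, -0.059, -0.0, -0.0]
contact_force: [0.8, -0.7, -0.7]
opening: 0.761
finger_force: 0.0
```

step_arm(motion=[{"offset": [0,0,0],"twist": 0},{"offset": [0,0,0],"twist": 0},{"offset": [0,0,0],"twist": 0},{"offset": [0,0,0],"twist": 0},{"offset": [0,0,0],"twist": 0},{"offset": [0,0,0],"twist": 0},{"offset": [0,0,0],"twist": 0},{"offset": [0,0,0],"twist": 0}], gripper=0.0, grip_force=60)

```text
time: 2.85
eef_pos: [0.5649, -0.2886, 0.0186]
tcp_rot: [0.998, -0.059, 0.001, 0.001]
contact_force: [-0.9, 0.7, 7.2]
opening: 0.282
finger_force: 59.2
```

step_arm(motion=[{"offset": [0,0,-0.02],"twist": 0},{"offset": [0,0,-0.05],"twist": 0},{"offset": [0,0,-0.09],"twist": 0},{"offset": [0,0,-0.13],"twist": 0},{"offset": [-0.003,-0.02,-0.16],"twist": -2},{"offset": [-0.01,-0.06,-0.17],"twist": -5},{"offset": [-0.018,-0.105,-0.17],"twist": -9},{"offset": [-0.026,-0.15,-0.17],"twist": -13},{"offset": [-0.033,-0.19,-0.17],"twist": -17},{"offset": [-0.038,-0.215,-0.17],"twist": -20},{"offset": [-0.04,-0.227,-0.17],"twist": -20},{"offset": [-0.04,-0.227,-0.17],"twist": -20}])

```text
time: 4.05
eef_pos: [0.5501, -0.0566, 0.1861]
tcp_rot: [0.993, 0.116, -0.0, 0.0]
contact_force: [0.6, 0.5, -2.3]
opening: 0.28
finger_force: 59.5
```

```bash
python3 - <<'E'
from h import *
p,M,s=tool(); c=ctrl.calibration('wrist'); im=ctrl.read_camera('wrist'); cv2.imwrite('pics/w2.png',im)
print(p,np.degrees(np.arctan2(M[1,0],M[0,0])),s['time'],M[:,2])
import json; json.dump({k:np.array(v).tolist() for k,v in c.items()},open('w2.json','w'))
cv2.imwrite('pics/w2x.png',cv2.resize(im[:, :400],(600,576),interpolation=cv2.INTER_CUBIC))
E
```

```text
[ 0.55014687 -0.05655875  0.1861117 ] 13.343618949777264 4.05 [-3.35667288e-04 -1.21250820e-04 -9.99999936e-01]
```

View pics/w2x.png

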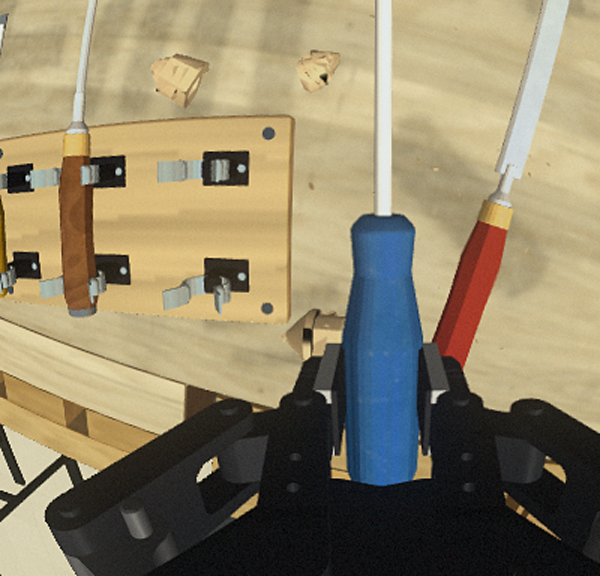

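The wrist view shows the driver held squarely. The free clips' black feet are at enlarged pixels (226,168) and (227,275), and the board's right-edge corners at (294,116) and (290,322). I'll compute the seat from these.

```bash
python3 - <<'E'
from h import *
import json
c=json.load(open('w2.json')); im=cv2.imread('pics/w2.png'); k=1.5
f=lambda u,v,z:onz(c,u/k,v/k,z,True)
for n,u,v,z in(('cornF',294,116,.018),('cornN',290,322,.018),('scrF',268,133,.018),('scrN',267,309,.018),('footF',226,168,.02),('footN',227,275,.02),):print(n,np.round(f(u,v,z),4))
# black feet masks (board region)
m=cv2.inRange(cv2.cvtColor(im,cv2.COLOR_BGR2HSV),(0,0,0),(180,255,60)); m[:90]=0;m[205:]=0;m[:,200:]=0;m[:,:125]=0
kk,l,st,ce=cv2.connectedComponentsWithStats(m)
for i in range(1,kk):
    if st[i,4]>15: print(st[i],ce[i])
# driver axis in the hand: blue handle
p,M,s=tool(); o=np.array(s['eef_pos'])
m=cv2.inRange(cv2.cvtColor(im,cv2.COLOR_BGR2HSV),(100,120,50),(125,255,255))
kk,l,st,ce=cv2.connectedComponentsWithStats(m); i=1+np.argmax(st[1:,4])
a,b,wh=line((l==i).astype(np.uint8))
for q in(a,b): 
    w=onz(c,*q,o[2]+.003,True); print('handle end',q,w,M.T@(w-o))
# seat from top-view board corners
t=cv2.imread('pics/top0.png'); ct=ctrl.calibration('top')
h=cv2.cvtColor(t,cv2.COLOR_BGR2HSV)
for n,u,v in(('cFr',140+738/3,135+35/3),('cNr',140+770/3-133.3,135+195/3)):pass
for n,U,V in(('FR',740,34),('NR',768,192),('FL',412,95),('NL',437,259),('fF',697,79),('fN',713,164)):
    print(n,np.round(onz(ct,140+(U-400)/3.0075,135+V/3,.018),4))
E
```

```text
cornF [0.6367 0.0224 0.018 ]
cornN [ 0.4937 -0.0031  0.018 ]
scrF [0.6221 0.0375 0.018 ]
scrN [0.4995 0.0153 0.018 ]
footF [0.5934 0.0617 0.02  ]
footN [0.5186 0.0483 0.02  ]
[135 101  31  23 437] [150.83981693 110.86956522]
[136 172  30  23 496] [150.09072581 181.99193548]
handle end [254.5 144. ] [ 0.60326271 -0.04512219  0.18925469] [ 0.05430542 -0.00011476 -0.00300829]
handle end [254.5 323. ] [ 0.50851198 -0.06761075  0.18925469] [-4.30774614e-02 -7.85800311e-06 -2.99348798e-03]
FR [0.6322 0.0235 0.018 ]
NR [4.921e-01 1.000e-04 1.800e-02]
FL [0.5788 0.3066 0.018 ]
NL [0.436  0.2793 0.018 ]
fF [0.5919 0.0608 0.018 ]
fN [0.5166 0.0469 0.018 ]
```

Board yaw is 10.3° and the seat is at (0.5555, 0.0548); the top and wrist views agree within 2 mm. I'll move above it and look before pressing.

step_arm(motion=[{"offset": [0.008,-0.03,0],"twist": 1},{"offset": [0.018,-0.065,0],"twist": 2},{"offset": [0.026,-0.095,0],"twist": 3},{"offset": [0.029,-0.1075,0],"twist": 3},{"offset": [0.029,-0.1075,0.025],"twist": 3},{"offset": [0.029,-0.1075,0.05],"twist": 3},{"offset": [0.029,-0.1075,0.06],"twist": 3},{"offset": [0.029,-0.1075,0.06],"twist": 3}])

```text
time: 4.9
eef_pos: [0.5529, 0.0525, 0.1243]
tcp_rot: [0.996, 0.089, -0.002, -0.0]
contact_force: [-0.1, 0.3, -1.6]
opening: 0.285
finger_force: 59.5
```

```bash
python3 - <<'E'
from h import *
p,M,s=tool(); print(p,np.degrees(np.arctan2(M[1,0],M[0,0])),s['contact_force'])
w=ctrl.read_camera('wrist'); sd=ctrl.read_camera('side'); t=ctrl.read_camera('top')
f=lambda im,x,y,w,h:cv2.resize(im[y:y+h,x:x+w],(400,300),interpolation=cv2.INTER_CUBIC)
cv2.imwrite('pics/c2.png',np.vstack([np.hstack([f(w,100,80,320,240),f(t,160,110,133,100)]),np.hstack([f(sd,225,120,100,75),f(w,170,100,160,120)])]))
E
```

```text
[0.55292612 0.05249892 0.12431299] 10.193012437726537 [-0.08174145  0.30620041 -1.58668036]
```

View pics/c2.png

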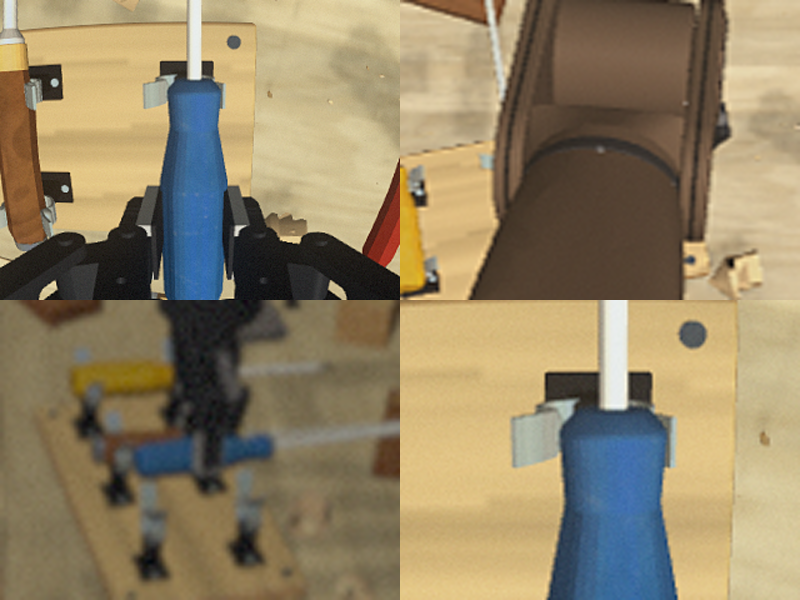

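The handle sits about 4 mm right of the clip centre line: lip centre at column 248, handle at 255. I'll correct that and descend to the mouth.

step_arm(motion=[{"offset": [0,-0.004,0.0],"twist": 0},{"offset": [0,-0.004,0.01],"twist": 0},{"offset": [0,-0.004,0.022],"twist": 0},{"offset": [0,-0.004,0.034],"twist": 0},{"offset": [0,-0.004,0.042],"twist": 0},{"offset": [0,-0.004,0.042],"twist": 0}])

```text
time: 5.65
eef_pos: [0.5523, 0.0573, 0.0825]
tcp_rot: [0.996, 0.09, -0.002, 0.0]
contact_force: [-0.4, -0.9, 0.3]
opening: 0.285
finger_force: 59.6
```

step_arm(motion=[{"offset": [0,0,0.004],"twist": 0},{"offset": [0,0,0.008],"twist": 0},{"offset": [0,0,0.012],"twist": 0},{"offset": [0,0,0.014],"twist": 0},{"offset": [0,0,0.014],"twist": 0}])

```text
time: 6.15
eef_pos: [0.5527, 0.0576, 0.0696]
tcp_rot: [0.996, 0.09, -0.001, -0.0]
contact_force: [-0.6, -1.7, -2.6]
opening: 0.282
finger_force: 59.4
```

step_arm(motion=[{"offset": [0,0,0.003],"twist": 0},{"offset": [0,0,0.005],"twist": 0},{"offset": [0,0,0.005],"twist": 0}])

```text
time: 6.45
eef_pos: [0.5531, 0.0576, 0.0654]
tcp_rot: [0.996, 0.09, -0.0, -0.0]
contact_force: [-1.8, -2.0, 0.8]
opening: 0.279
finger_force: 60.0
```

```bash
python3 - <<'E'
from h import *
p,M,s=tool(); print(p,s['contact_force'],s['wrist_torque'])
w=ctrl.read_camera('wrist'); sd=ctrl.read_camera('side')
f=lambda im,x,y,w,h:cv2.resize(im[y:y+h,x:x+w],(400,300),interpolation=cv2.INTER_CUBIC)
cv2.imwrite('pics/c3.png',np.hstack([f(w,170,80,160,120),f(sd,225,120,100,75)]))
E
```

```text
[0.55308616 0.05759577 0.06537805] [-1.76935229 -1.99584113  0.75101609] [-0.28756     0.23155683 -0.04733039]
```

View pics/c3.png

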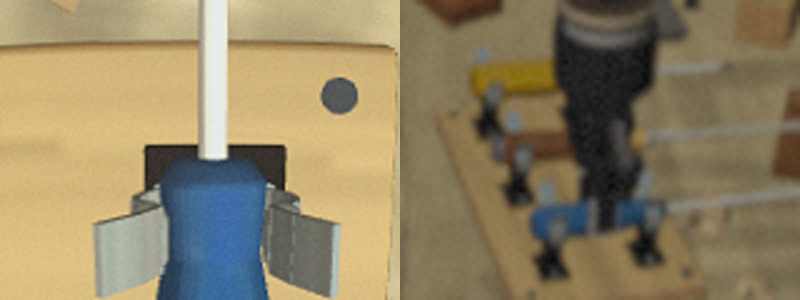

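The handle is centred between both leaves of the far clip, at columns 95–340 in the crop with the handle at 215. I'll press until the feet push back.

step_arm(motion=[{"offset": [0,0,0.002],"twist": 0},{"offset": [0,0,0.003],"twist": 0},{"offset": [0,0,0.003],"twist": 0}])

```text
time: 6.85
eef_pos: [0.5533, 0.0576, 0.0649]
tcp_rot: [0.996, 0.09, -0.001, -0.0]
contact_force: [-6.8, -0.1, 14.0]
opening: 0.281
finger_force: 61.3
```

step_arm(motion=[{"offset": [0,0,0.002],"twist": 0},{"offset": [0,0,0.003],"twist": 0},{"offset": [0,0,0.003],"twist": 0}])

```text
time: 7.15
eef_pos: [0.5535, 0.0576, 0.0647]
tcp_rot: [0.996, 0.09, -0.002, -0.0]
contact_force: [-14.8, -1.1, 29.0]
opening: 0.282
finger_force: 62.8
```

It is firmly on the feet: 29 N with no further travel. I'll back off the preload, open and retreat.

step_arm(motion=[{"offset": [0,0,-0.005],"twist": 0},{"offset": [0,0,-0.006],"twist": 0}])

```text
time: 7.35
eef_pos: [0.5534, 0.0574, 0.0657]
tcp_rot: [0.996, 0.09, 0.001, 0.0]
contact_force: [0.0, -1.4, 0.7]
opening: 0.285
finger_force: 60.2
```

step_arm(motion=[{"offset": [0,0,0],"twist": 0},{"offset": [0,0,0],"twist": 0},{"offset": [0,0,0],"twist": 0},{"offset": [0,0,0],"twist": 0},{"offset": [0,0,0],"twist": 0},{"offset": [0,0,0],"twist": 0},{"offset": [0,0,-0.01],"twist": 0},{"offset": [0,0,-0.03],"twist": 0},{"offset": [0,0,-0.07],"twist": 0},{"offset": [0,0,-0.11],"twist": 0},{"offset": [0,0,-0.13],"twist": 0},{"offset": [0,0,-0.13],"twist": 0}], gripper=0.055)

```text
time: 8.55
eef_pos: [0.5559, 0.0574, 0.2008]
tcp_rot: [0.996, 0.09, 0.005, 0.001]
contact_force: [1.0, 0.1, -0.2]
opening: 0.648
finger_force: 0.0
```

```bash
python3 - <<'E'
from h import *
p,M,s=tool(); print(p,s['contact_force'],s['opening'])
c=ctrl.calibration('wrist'); w=ctrl.read_camera('wrist'); sd=ctrl.read_camera('side'); cs=ctrl.calibration('side')
f=lambda im,x,y,w,h:cv2.resize(im[y:y+h,x:x+w],(400,300),interpolation=cv2.INTER_CUBIC)
cv2.imwrite('pics/c4.png',np.hstack([f(w,100,80,320,240),f(sd,225,120,100,75)]))
def seg(im):
    m=cv2.inRange(cv2.cvtColor(im,cv2.COLOR_BGR2HSV),(100,120,50),(125,255,255))
    k,l,st,ce=cv2.connectedComponentsWithStats(m); i=1+np.argmax(st[1:,4]); return (l==i).astype(np.uint8)
a,b,_=line(seg(w)); A,B=onz(c,*a,.06,True),onz(c,*b,.06,True); d=B-A
print('wrist',A,B,(A+B)/2,np.linalg.norm(d),np.degrees(np.arctan2(d[1],d[0])))
m=sd.copy(); m[:120]=0; m[215:]=0; m[:,:225]=0; m[:,330:]=0
a,b,_=line(seg(m)); q=(a+b)/2; print('side',q,[np.round(onz(cs,*q,z),4) for z in(.054,.06,.066)])
E
```

```text
[0.5558954  0.05744289 0.20079785] [ 1.00464354  0.07715752 -0.2246739 ] 0.648008684444848
wrist [0.50039826 0.04538157 0.06      ] [0.60605577 0.06204314 0.06      ] [0.55322702 0.05371236 0.06      ] 0.10696316790369613 8.961414247928824
side [275.8385  173.70769] [array([0.5589, 0.0667, 0.054 ]), array([0.5577, 0.0583, 0.06  ]), array([0.5565, 0.05  , 0.066 ])]
```

View pics/c4.png

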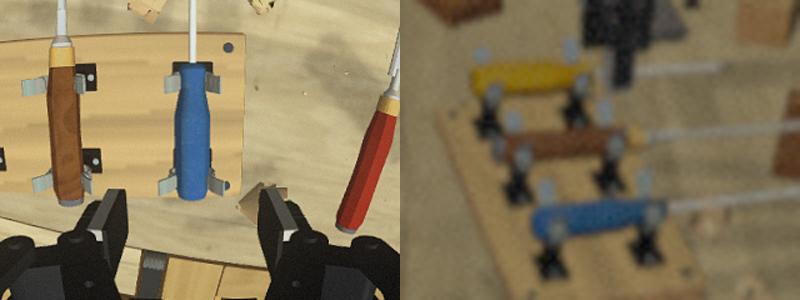

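The handle lies in both clips at (0.553, 0.054), yaw 9°, with z consistent between views at about 0.06. The gripper is clear and the red chisel has not been touched.

```bash
python3 -c "
from plant import ctrl
print(ctrl.sign_off())"
```

```text
the job is handed in; nothing more can be done
None
```

The blue screwdriver is snapped into the free pair of clips and pressed down to the feet, the red chisel was left alone, and the job is handed in; the sign-off returned no verdict.

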